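# Pin back the sprung belt tensioner

### The arm

A 6-joint arm with a two-finger parallel gripper is mounted at the origin on a cart in front of the work surface, level with it; the furniture and walls round the work are solid. World frame = base frame: x ahead of the robot, y to its left, z up, the work surface at z = 0. Lengths are in mm, angles in rad, forces in N, time in s.
With the tool pointing down it reaches from about 350 to 875 mm from the base axis. Payload 4.2 kg.
Tool frame: the origin (TCP) lies at the very end of the fingers, on their centre line; the grasp point (between the pads) lies 19 mm behind it; z points along the fingers, y is the line along which they close (so a half turn about z gives the same grasp; the last joint's range is limited). The gripper opens to 85 mm and grips with 20 to 120 N. Pads are 22 mm wide; open, the fingers measure 114 mm over their backs; the gripper's body (76 mm by 85 mm) begins 54 mm behind the grasp point. The pads swing forward as they close: fully open they stand 13 mm farther back than shut.
Start: joints at [1.603, 0.385, 0.008, 0, -1.194, -0.259], TCP at [140.507, 608.98, 231.312] pointing down, gripper open.
Joint ranges: [-3.14, 3.14], [-1.21, 2.06], [-1.07, 1.41], [-3.16, 2.05], [-2.99, -0.16], [-3.1, 3.1]. Speed limits (rad/s): [2.79, 2.79, 3.14, 3.14, 3.14, 3.14].

### API

Orientations are given as a unit quaternion [x, y, z, w].
In Python, from bench import arm gives the robot as it stands. The module is installed in compiled form; this text tells all that it offers.
- The arm moves only by the tool drive_tool, never from a script. Its argument "targets" is a list of rows, each a list of 5 numbers: the closure, from -1 (fully open) to 1 (shut), then the shift along the tool's x, y, z in mm, then the turn about the tool's z in degrees. In form: [[grip, tx, ty, tz, roll], ...]. A call has 1 to 12 rows; each row is the pose to reach, as a shift and turn from the pose commanded when the call began, along the tool's axes at that moment; what a row does not reach only later rows make up. A row lasts 1/10 s, in which the tool goes at most 50 mm and 8.59 degrees, less where a joint would pass 70% of its speed; a pose out of reach is approached as far as the arm can. A call with a gripper value outside its range is refused whole. The fingers move at their own pace and stop on an object; the grip force is fixed at half the most. Time passes only in rows, so rows that repeat a pose let the fingers close. It gives the time, the measured TCP pose, the force, the opening and the grip force at its end, in the units of the state.
- arm.read_state(): the state, without advancing time (a new reading comes with each control period).
- arm.get_image(name): name is "side" or "top"; returns the picture (480x640x3 uint8, blue, green, red); there is no depth.
- arm.camera_params(name): a dict with "fov_y" (degrees; the focal length in pixels is half the picture's height over the tangent of half this angle, whatever the lens; pixels are square), "cx", "cy" (the principal point, pixels), "rvec" (rotation vector, rad) and "tvec" (3), from world to camera coordinates, as OpenCV has them. Camera axes: x right, y down, z forward; pixel columns grow to the right and rows downward; lengths in mm; the calibration is good to about 2 mm. A picture is of the moment at which its call begins. camera_params takes no time and is no camera call.
- arm.job_done(): hands the job in; it is judged then, once.
The state is a dict: "clock": time; "joints": joint angles; "joint_vel": joint speeds; "joint_efforts": joint torques, N m; "position": TCP position; "ee_rot": TCP orientation; "contact_force": force on the tool from outside, world axes, zero at the start; "wrist_torque": the same for the moment, N m; "gripper_width": finger opening in mm; "grasp_force": force on a finger pad.
Only numpy, scipy, OpenCV 4.12 (cv2) and the standard library are available. Lean on these libraries where they do the work, as an engineer would, in place of code of your own. Each camera call takes 0.05 s, during which the arm holds its last target. There are 200 camera calls.

### The job

Lock the polishing lathe's sprung belt tensioner back so that a new belt can be fitted: take the locking pin from its wooden stand, put it into the hole of the tension wheel and use it to turn the wheel clockwise against the spring until the pin finds the hole hidden in the plate below. Sink it fully home, collar down on the wheel, and let go so that the pin alone holds the wheel. Feel for the hole gently, do not force the pin, never let the wheel fly back, and leave the cup of gravers, powder box and hammer where they are.

Things in the scene. Friction and masses are not known exactly. Their poses are not given: they have to be found in the camera images.
- tensioner: Belt tensioner (fixed): dark square steel foot 170 x 170 x 8 mm, on it an aluminium disc (locking plate), above that the steel tension wheel. Origin: centre of the foot's underside, under the axle; z up. At rest the wheel's hole lies at bearing 3.742 rad (counterclockwise from the tensioner's own +x, seen from above), its roller at 0.600 rad. Pushing the pin on it with over 60 N is forcing it
- plate_top (a point): point on the axle at the top face of the aluminium locking plate (disc, 144 mm diameter, top 30 mm above the table, 16 mm below the wheel's top). Hidden under the wheel it has one hole, 12.4 mm wide with 0.7 mm bevel, 22 mm deep, 52 mm from the axle, which differs each time: it meets the wheel's hole at 0.40 to 1.20 rad of wheel turn. Elsewhere the pin's tip meets smooth plate
- axle (a point): point on the wheel's vertical axle at the height of the wheel's top face (46 mm above the table); the hub cap and bolt in the middle reach 58 mm and are within 23 mm of the axle
- wheel_hole (a point): centre of the mouth of the tension wheel's one hole, on its top face (46 mm above the table), 52 mm from the axle; it moves with the wheel. The wheel is a plain steel disc, 144 mm in diameter and 14 mm thick, 2 mm above the plate; the hole is 12 mm in diameter, goes right through and has a 1.5 mm bevel. Greased, low friction
- roller_top (a point): top of the black idler roller (42 mm diameter, top 75 mm above the table) carried by the wheel 94 mm from the axle, opposite to the hole
- wheel (a joint): turn of the tension wheel in rad, 0 at rest against its stop, growing clockwise seen from above, up to 1.40. A spring drives it back to 0 with 0.24 Nm at rest, rising by 0.15 Nm per rad (5 to 8 N at the hole); let go, it flies back
- pin: locking pin standing upright in its stand, 73 mm tall, about 70 g; origin at the centre of its lower tip, z up along it. Steel shaft 10 mm in diameter, 33 mm long with 1.2 mm chamfer at the tip; then a collar 20 mm in diameter, 33 to 37 mm above the tip; then a dark round grip 16 mm in diameter, 37 to 73 mm above the tip. When home, the collar lies on the wheel, the tip 13 mm above the table
- pin_grip (a point): point on the pin's axis in the middle of its grip, 58 mm above the tip
- pin_collar (a point): point on the pin's axis at the underside of its collar, 33 mm above the tip
- pin_stand: fixed wooden block 60 x 60 x 34 mm with one 13 mm hole, 30 mm deep, in which the pin stands with its collar 3 mm above the block; origin at the centre of its underside. It changes places with the cup of gravers
- graver_cup: black tin with upright gravers, 60 mm across, 80 mm tall; bystander; origin at its underside
- powder_box: round brass powder box 65 x 59 x 42 mm; bystander; origin at its underside
- hammer: chasing hammer lying on the table, 206 mm long; bystander; origin under its middle
There are look-alikes about, which are no part of the job. Leave any green or yellow look-alike of the pin alone.

How it is judged (in metres and radians):
On the way, in this order (a step that is already met when the one before it is completed fails the run):
1. the pin stands in the wheel's hole, its tip at least 8 mm below the wheel's top, with the wheel not yet turned more than 0.25 rad (horizontal distance between pin and wheel_hole below 0.006 m and z of pin in the frame of axle below -0.008 m and value of joint wheel below 0.25 rad), for 0.1 s.
2. the wheel has been turned more than 0.33 rad against its spring with the pin in its hole (value of joint wheel above 0.33 rad and horizontal distance between pin and wheel_hole below 0.008 m and z of pin in the frame of axle below -0.004 m), for 0.1 s.
At the end, for the whole second after the job is handed in: The wheel is held more than 0.33 rad from rest by the pin alone: the pin stands in the wheel's hole (collar within 5 mm of its centre, no more than 3 mm above the wheel's top, pin within 0.2 rad of upright), sunk into the plate's hole, and wheel and pin are at rest (value of joint wheel above 0.33 rad and horizontal distance between pin_collar and wheel_hole below 0.005 m and z of pin_collar in the frame of axle below 0.003 m and angle between pin's own z axis and vertical below 0.2 rad and linear speed of pin below 0.01 m/s and angular speed of pin below 0.1 rad/s and velocity of joint wheel between -0.05 and 0.05 rad/s); the robot touches nothing.
It fails at once if the pin is forced: pushed against the tensioner with more than 60 N (contact force between pin and tensioner above 60 N).
It fails at once if the wheel flies back (faster than 5 rad/s) (velocity of joint wheel below -5 rad/s).
It fails at once if the cup of gravers is moved more than 30 mm (distance of graver_cup from where it was at the start of the episode above 0.03 m).
It fails at once if the powder box is moved more than 30 mm (distance of powder_box from where it was at the start of the episode above 0.03 m).
It fails at once if the hammer is moved more than 30 mm (distance of hammer from where it was at the start of the episode above 0.03 m).
It also fails if it takes over 70 s, if anything falls off the work surface, if the arm or the gripper's body presses on something with over 40 N, if the wrist force passes 120 N, or if a joint passes its speed limit or range.

## Working session

There is one attempt and no reset: what is moved stays moved. The work goes in short steps, Python scripts to look and compute and a tool call to move; the robot and the scene stay as the last step left them, time stands still between calls to the robot, and variables do not carry over. Pictures are saved under pics/ and viewed, at most 10 in all, crops included, and the job is handed in when it is done.

Besides the shell and the picture viewer there is one more tool, called after "Emit:" by a JSON object that holds its "api" and its "payload", one argument or row to a line. drive_tool: Moves the arm, as the interface text tells. Its arguments: {"type":"object","properties":{"targets":{"type":"array","items":{"type":"array","items":{"type":"number"}}}},"required":["targets"]}

```bash
mkdir -p pics; cat > h.py <<'E'
import numpy as np, cv2
from bench import arm
from scipy.spatial.transform import Rotation as R
def cam(n):
    p=arm.camera_params(n); f=240/np.tan(np.radians(p['fov_y'])/2)
    K=np.array([[f,0,p['cx']],[0,f,p['cy']],[0,0,1]]); r=cv2.Rodrigues(np.array(p['rvec'],float))[0]
    return K,r,np.array(p['tvec'],float).ravel()
def ray(n,u,v):
    K,r,t=cam(n); d=r.T@np.linalg.inv(K)@[u,v,1]; return -r.T@t,d/np.linalg.norm(d)
def onz(n,u,v,z):
    c,d=ray(n,u,v); return c+d*(z-c[2])/d[2]
def proj(n,P):
    K,r,t=cam(n); q=K@(r@np.array(P,float)+t); return q[:2]/q[2]
def tool(P):
    s=arm.read_state(); return R.from_quat(s['ee_rot']).inv().apply(np.array(P)-s['position'])
E
python3 - <<'E'
from h import *
for n in('side','top'):
    cv2.imwrite(f'pics/{n}0.png',arm.get_image(n)); K,r,t=cam(n); print(n,K[0,0],-r.T@t,arm.camera_params(n))
s=arm.read_state();print(s)
print(R.from_quat(s['ee_rot']).as_matrix())
E
```

```text
side 537.7798801234263 [ 286.52210273 -695.49026653  596.88110263] {'fov_y': 48.10043034166727, 'cx': 319.2845351076485, 'cy': 242.03714042661406, 'rvec': array([ 2.13615344, -0.39646306,  0.20593598]), 'tvec': array([-514.03783835,  189.32668776,  788.66290829])}
top 442.9571981371743 [478.59527594 -12.11225808 924.15199794] {'fov_y': 56.89882746399175, 'cx': 315.44431959689183, 'cy': 236.5516108565242, 'rvec': array([ 2.19576508, -2.15585343,  0.09204177]), 'tvec': array([-19.53184377, 556.6666404 , 879.20294517])}
{'clock': 0.1, 'joints': array([ 1.60263321e+00,  3.85479492e-01,  6.78417350e-03, -4.16909129e-04,
       -1.19400928e+00, -2.58619391e-01]), 'joint_vel': array([-0.00150149, -0.00155776,  0.00212585,  0.00184122, -0.00069055,
        0.00193935]), 'joint_efforts': array([ 1.69065825e-04, -3.93318629e+01,  1.88929349e+01,  4.19787392e+00,
       -2.57093969e-03,  4.97988935e-06]), 'position': array([140.38614552, 608.50325118, 230.34224797]), 'ee_rot': array([ 9.93568924e-01, -1.13224756e-01, -5.36384037e-05,  9.72129431e-04]), 'contact_force': array([-0.43809604,  0.08521802, -0.24701077]), 'wrist_torque': array([ 0.02020756,  0.0043286 , -0.01837793]), 'grasp_force': 0.0, 'gripper_width': 85.02055569400456}
[[ 9.74360303e-01 -2.24993094e-01 -3.26725137e-04]
 [-2.24993302e-01 -9.74358419e-01 -1.91960879e-03]
 [ 1.13551333e-04  1.94390158e-03 -9.99998104e-01]]
```

View pics/top0.png

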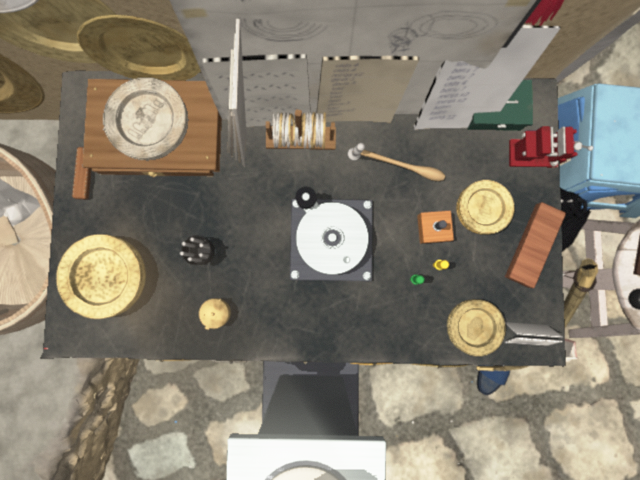

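View pics/side0.png

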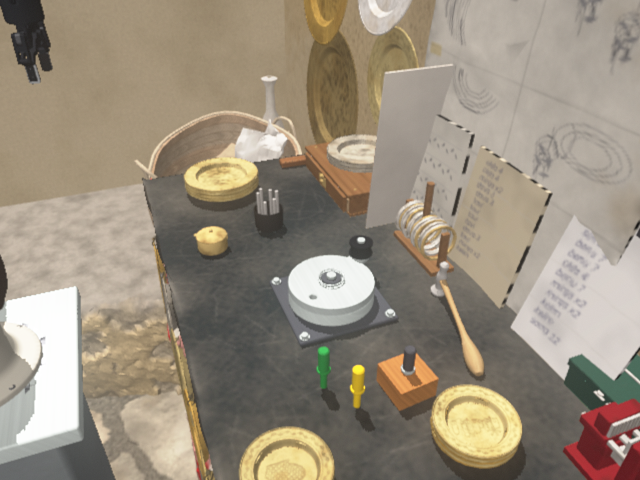

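The top view shows the wheel at (333,238), its hole at (347,260) and the roller at (306,197). There are three candidates for the pin:
- Dark pin in the wooden block: top (440,226), side (409,360).
- Green look-alike: top (418,280), side (323,367).
- Yellow look-alike: top (442,265), side (358,386).

I choose the dark one in the block and check it in a close crop.

```bash
python3 - <<'E'
from h import *
T=cv2.imread('pics/top0.png');S=cv2.imread('pics/side0.png')
a=cv2.resize(T[195:290,290:460],None,fx=4,fy=4,interpolation=2)[:,:680]
b=cv2.resize(S[335:415,370:450],None,fx=4,fy=4,interpolation=2)
c=np.zeros((380+0,800,3),np.uint8)
cv2.imwrite('pics/c1.png',a[:, :]);
big=np.zeros((600,800,3),np.uint8); big[:380,:680]=a; big[380:600,:320]=b[50:270]; 
side=cv2.resize(S[245:325,270:385],None,fx=2.7,fy=2.7,interpolation=2); big[382:382+side.shape[0],400:400+side.shape[1]]=side
cv2.imwrite('pics/c2.png',big)
# wheel disc
def biggest(m):
    cs,_=cv2.findContours(m.astype(np.uint8),0,1); return max(cs,key=cv2.contourArea)
hsv=cv2.cvtColor(T,cv2.COLOR_BGR2HSV)
m=(hsv[...,1]<40)&(hsv[...,2]>150); m[:190]=0;m[290:]=0;m[:,:280]=0;m[:,:][:,380:]=0
e=cv2.fitEllipse(biggest(m)); print('wheel',e,onz('top',*e[0],46))
# hole: dark in disc
# wood
mw=(hsv[...,0]<18)&(hsv[...,1]>110)&(hsv[...,2]>90); mw[:205]=0;mw[250:]=0;mw[:,:410]=0;mw[:,460:]=0
k=biggest(mw);print('stand',cv2.minAreaRect(k),onz('top',*cv2.minAreaRect(k)[0],34))
hs=cv2.cvtColor(S,cv2.COLOR_BGR2HSV); g=S.max(2)
md=(g<75);md[:340]=0;md[372:]=0;md[:,:398]=0;md[:,420:]=0
r=biggest(md);print('side grip',cv2.boundingRect(r))
gt=T.max(2);mt=(gt<80);mt[:212]=0;mt[240:]=0;mt[:,:428]=0;mt[:,452:]=0
print('top grip',cv2.boundingRect(biggest(mt)))
E
```

```text
wheel ((331.47503662109375, 237.7825927734375), (71.24890899658203, 72.25846099853516), 133.8644256591797) [553.15691339 -41.31735413  46.        ]
stand ((435.34075927734375, 226.6106414794922), (30.798295974731445, 34.390323638916016), 86.18592071533203) [ 580.65965933 -251.16412061   34.        ]
side grip (404, 353, 3, 16)
top grip (435, 223, 6, 6)
```

View pics/c2.png

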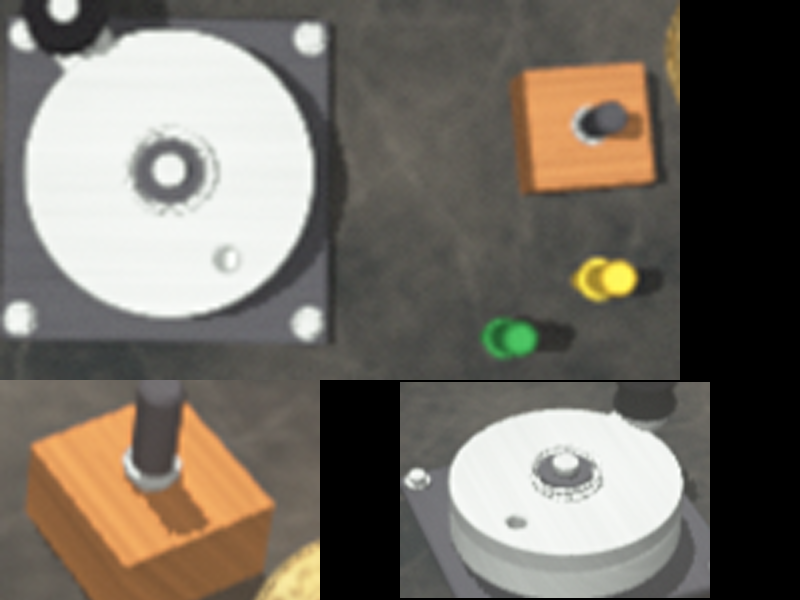

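The crop confirms it: a dark grip with a steel collar standing in the wooden block, with the green and yellow pins apart from it. Stand top centre is about (437.2,226.8) px, grip top (442.5,224.3) and wheel hole (346.8,260).

```bash
python3 - <<'E'
from h import *
def tri(a,b):
    (c1,d1),(c2,d2)=ray('top',*a),ray('side',*b)
    A=np.stack([d1,-d2],1);s=np.linalg.lstsq(A,c2-c1,rcond=None)[0];p,q=c1+s[0]*d1,c2+s[1]*d2;return (p+q)/2,np.linalg.norm(p-q)
print('stand',onz('top',437.2,226.8,34)); print('grip top',onz('top',442.5,224.3,77)); print('collar',onz('top',437,225.9,41))
print('collar side',onz('side',370+155/4,335+(467-380+50)/4,41)); print('griptop side',onz('side',370+159/4,335+12/4,77))
ax=onz('top',332.4,238.4,46);print('axle',ax, 'bolt',onz('top',332.3,237.6,58))
h=onz('top',346.75,260,46);print('hole',h,np.linalg.norm((h-ax)[:2]),np.arctan2(*(h-ax)[1::-1])%6.283)
print('hole side',onz('side',270+115.5/2.7,245+(522-382)/2.7,46),'axle side',onz('side',270+(566-400)/2.7,245+(480-382)/2.7,46))
P=onz('top',442.5,224.3,77); print('tool', tool([P[0],P[1],180]))
E
```

```text
stand [ 580.34330712 -254.9160752    34.        ]
grip top [ 580.45172495 -253.40216149   77.        ]
collar [ 581.35086837 -252.61585015   41.        ]
collar side [ 581.54788169 -260.96143524   41.        ]
griptop side [ 591.10020505 -239.71746495   77.        ]
axle [551.95822223 -43.17565078  46.        ] bolt [552.52714034 -42.53121972  58.        ]
hole [509.55435653 -72.23912662  46.        ] 51.40791236524665 3.7422651540480882
hole side [510.60398599 -75.39741959  46.        ] axle side [553.24678019 -49.19396334  46.        ]
tool [622.69966024 740.69521877  51.85289325]
```

Emit:
{"api": "drive_tool", "payload": {
  "targets": [
    [0,40,45,0,-7],
    [0,70,85,0,-13],
    [0,100,125,0,-13],
    [0,130,160,0,-13],
    [0,160,195,0,-13],
    [0,190,230,0,-13],
    [0,220,265,0,-13],
    [0,250,300,0,-13],
    [0,280,335,0,-13],
    [0,311,371,0,-13],
    [0,311,371,0,-13],
    [0,311,371,0,-13]
  ]
}}

```text
clock: 1.3
position: [360.3, 176.4, 231.2]
ee_rot: [1.0, -0.002, -0.0, -0.0]
contact_force: [-0.2, 0.7, -0.7]
gripper_width: 42.6
grasp_force: 0.0
```

Emit:
{"api": "drive_tool", "payload": {
  "targets": [
    [0,20,40,0,0],
    [0,40,80,0,0],
    [0,60,120,0,0],
    [0,80,160,10,0],
    [0,100,200,20,0],
    [0,122,240,30,0],
    [0,144,280,50,0],
    [0,166,320,70,0],
    [0,188,360,90,0],
    [0,206,400,100,0],
    [0,220,430,115,0],
    [0,220,430,115,0]
  ]
}}

```text
clock: 2.5
position: [580.8, -253.6, 112.3]
ee_rot: [1.0, -0.001, -0.002, -0.0]
contact_force: [-1.5, 0.3, -0.8]
gripper_width: 42.8
grasp_force: 0.0
```

```bash
python3 - <<'E'
from h import *
T=arm.get_image('top');S=arm.get_image('side')
s=arm.read_state();print(s['position'])
u=proj('top',s['position']).astype(int);v=proj('side',s['position']).astype(int);print(u,v)
big=np.zeros((400,800,3),np.uint8)
big[:,:400]=cv2.resize(T[170:290,380:500],(400,400),interpolation=2)
big[:,400:]=cv2.resize(S[270:410,340:480],(400,400),interpolation=2)
cv2.imwrite('pics/c3.png',big)
E
```

```text
[ 580.39748559 -251.32842736  114.83195706]
[447 221] [409 324]
```

View pics/c3.png

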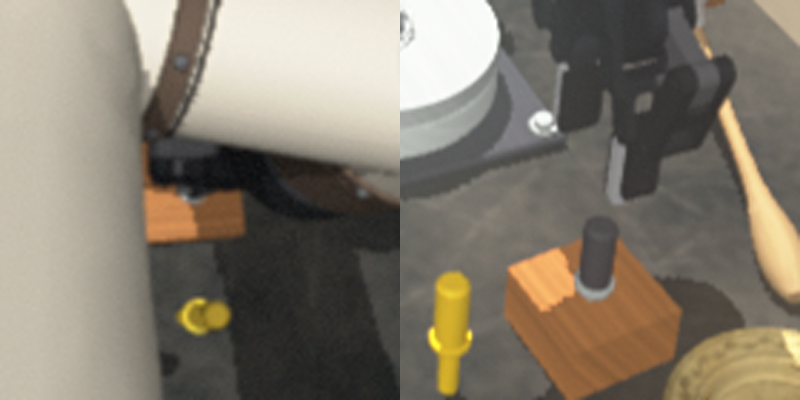

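The side view shows the pin top at crop (601,222), i.e. px (410.4,347.7), below and between the fingers. The arm hides it in the top view.

```bash
python3 - <<'E'
from h import *
print(onz('side',410.35,347.9,77), onz('side',340+195*.35,270+287*.35,39))
print(arm.read_state()['position'], [proj('side',(580.5,-253.5,z)) for z in(77,39)])
E
```

```text
[ 582.75003481 -256.51425217   77.        ] [ 580.91767445 -261.07182099   39.        ]
[ 580.39748559 -251.32842736  114.83195706] [array([407.76446495, 346.81892266]), array([405.31582726, 366.64816809])]
```

Emit:
{"api": "drive_tool", "payload": {
  "targets": [
    [0,0.5,2,20,0],
    [0,0.5,2,40,0],
    [0,0.5,2,55,0],
    [0,0.5,2,63,0],
    [0,0.5,2,70,0],
    [0,0.5,2,70,0],
    [0.3,0.5,2,70,0],
    [0.5,0.5,2,70,0],
    [0.8,0.5,2,70,0],
    [1,0.5,2,70,0],
    [1,0.5,2,70,0],
    [1,0.5,2,70,0]
  ]
}}

```text
clock: 3.8
position: [581.3, -254.6, 47.3]
ee_rot: [1.0, 0.0, 0.001, 0.0]
contact_force: [-0.9, 0.7, 6.0]
gripper_width: 13.9
grasp_force: 58.7
```

Emit:
{"api": "drive_tool", "payload": {
  "targets": [
    [1,0,0,0,0],
    [1,0,0,-5,0],
    [1,0,0,-15,0],
    [1,0,0,-30,0],
    [1,0,0,-50,0],
    [1,0,0,-70,0],
    [1,0,0,-70,0],
    [1,0,0,-70,0]
  ]
}}

```text
clock: 4.6
position: [580.2, -254.2, 116.2]
ee_rot: [1.0, -0.0, -0.0, -0.0]
contact_force: [-0.7, -0.9, -1.6]
gripper_width: 13.9
grasp_force: 58.6
```

```bash
python3 - <<'E'
from h import *
S=arm.get_image('side')
s=arm.read_state();print(s['position'],s['contact_force'],s['gripper_width'])
v=proj('side',s['position']-[0,0,20]).astype(int);print(v)
x0,y0=v[0]-50,v[1]-60
big=cv2.resize(S[y0:y0+120,x0:x0+120],(600,600),interpolation=2)
print(x0,y0);cv2.imwrite('pics/c4.png',big)
E
```

```text
[ 579.74026344 -254.11311654  115.36249519] [ 0.51094404  0.46097649 -1.47358196] 14.138477160227124
[408 337]
358 277
```

View pics/c4.png

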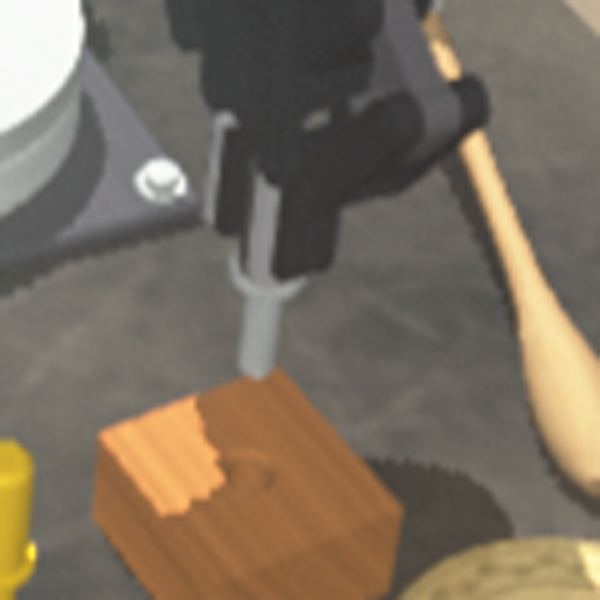

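The pin is held upright with its collar just under the fingertips and its tip at px (409.2,351.2). Next I go above the wheel's hole.

Emit:
{"api": "drive_tool", "payload": {
  "targets": [
    [1,-8,-20,0,0],
    [1,-20,-50,0,0],
    [1,-33,-85,0,0],
    [1,-47,-120,0,0],
    [1,-60,-155,0,0],
    [1,-68,-175,0,0],
    [1,-71,-182.5,10,0],
    [1,-71,-182.5,20,0],
    [1,-71,-182.5,22,0],
    [1,-71,-182.5,22,0],
    [1,-71,-182.5,22,0]
  ]
}}

```text
clock: 5.75
position: [510.0, -72.8, 94.0]
ee_rot: [1.0, -0.001, -0.0, 0.0]
contact_force: [0.1, 0.1, -0.4]
gripper_width: 14.4
grasp_force: 58.7
```

```bash
python3 - <<'E'
from h import *
S=arm.get_image('side');T=arm.get_image('top')
s=arm.read_state();print(s['position'],s['contact_force'],s['gripper_width'])
x0,y0=270,220
big=np.zeros((600,800,3),np.uint8)
big[:,:]=cv2.resize(S[y0:y0+90,x0:x0+120],(800,600),interpolation=2)
t=cv2.resize(T[210:290,300:380],(240,240)); big[:240,560:]=t
cv2.imwrite('pics/c5.png',big)
print(proj('side',(510,-73,46)),proj('side',(510,-73,52)))
E
```

```text
[510.04054302 -72.54292095  94.38271542] [-0.63701207  0.18734241 -1.43117701] 14.422544018972207
[311.89853556 296.03505921] [311.85679625 293.11426422]
```

View pics/c5.png

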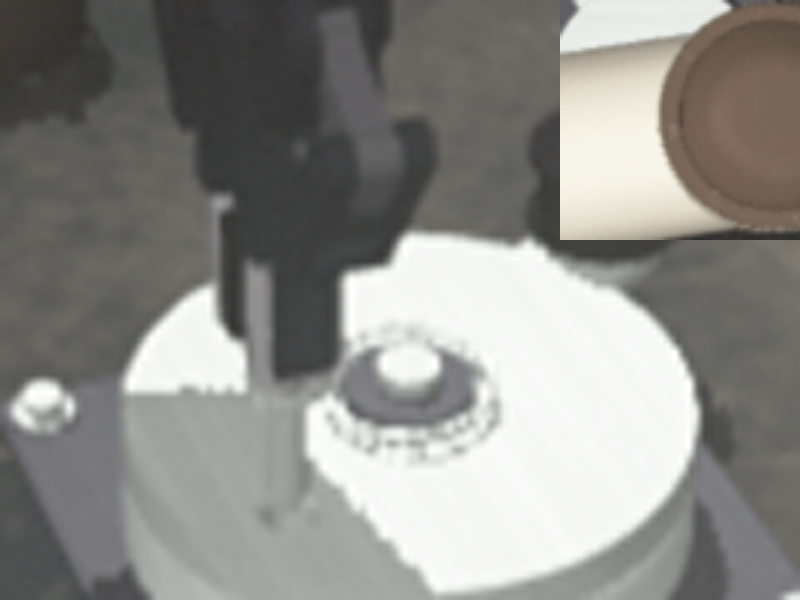

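```bash
python3 - <<'E'
from h import *
S=arm.get_image('side');S0=cv2.imread('pics/side0.png')
def st(I):
    c=I[270:310,290:335].astype(float); c=np.clip((c-90)*255/120,0,255).astype(np.uint8); return cv2.resize(c,(400,356),interpolation=cv2.INTER_NEAREST)
cv2.imwrite('pics/c6.png',np.hstack([st(S0),st(S)]))
for P in [(510,-73,94),(510,-73,52)]: print(proj('side',P))
E
```

```text
[311.5551506  272.00598188]
[311.85679625 293.11426422]
```

View pics/c6.png

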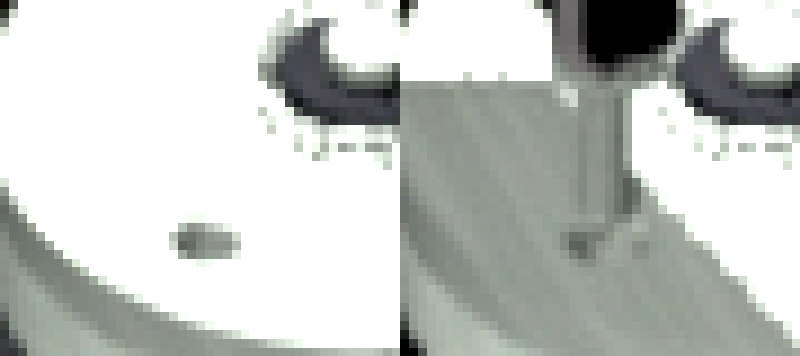

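Left: the hole at px (313.2,297.1). Right: the shaft is centred about 1 mm left of it with the tip just above. I shift about 1 mm right and lower gently.

Emit:
{"api": "drive_tool", "payload": {
  "targets": [
    [1,0.8,0.3,0,0],
    [1,0.8,0.3,2,0],
    [1,0.8,0.3,4,0],
    [1,0.8,0.3,5,0],
    [1,0.8,0.3,6,0],
    [1,0.8,0.3,7,0],
    [1,0.8,0.3,7,0]
  ]
}}

```text
clock: 6.6
position: [510.3, -72.2, 87.2]
ee_rot: [1.0, 0.0, -0.0, 0.0]
contact_force: [0.5, -0.3, 0.0]
gripper_width: 14.3
grasp_force: 58.7
```

Emit:
{"api": "drive_tool", "payload": {
  "targets": [
    [1,0,0,1,0],
    [1,0,0,2,0],
    [1,0,0,3,0],
    [1,0,0,3,0]
  ]
}}

```text
clock: 7.0
position: [510.3, -72.2, 84.1]
ee_rot: [1.0, 0.0, -0.0, 0.0]
contact_force: [0.0, -0.6, -1.3]
gripper_width: 14.6
grasp_force: 58.7
```

Emit:
{"api": "drive_tool", "payload": {
  "targets": [
    [1,0,0,1,0],
    [1,0,0,2,0],
    [1,0,0,3,0],
    [1,0,0,3,0]
  ]
}}

```text
clock: 7.4
position: [510.3, -72.2, 81.1]
ee_rot: [1.0, 0.0, -0.0, 0.0]
contact_force: [-0.1, 0.6, -1.2]
gripper_width: 14.1
grasp_force: 58.7
```

Emit:
{"api": "drive_tool", "payload": {
  "targets": [
    [1,0,0,1,0],
    [1,0,0,2,0],
    [1,0,0,3,0],
    [1,0,0,4,0],
    [1,0,0,4,0]
  ]
}}

```text
clock: 7.9
position: [510.3, -72.3, 77.1]
ee_rot: [1.0, 0.0, -0.0, 0.0]
contact_force: [0.2, -0.1, -0.8]
gripper_width: 14.1
grasp_force: 58.7
```

Emit:
{"api": "drive_tool", "payload": {
  "targets": [
    [1,0,0,1,0],
    [1,0,0,2,0],
    [1,0,0,3,0],
    [1,0,0,3,0]
  ]
}}

```text
clock: 8.3
position: [510.3, -72.2, 74.1]
ee_rot: [1.0, 0.0, -0.0, 0.0]
contact_force: [-0.6, -0.9, -1.0]
gripper_width: 13.8
grasp_force: 58.7
```

Definitely inside the hole. Now I feel for the plate.

Emit:
{"api": "drive_tool", "payload": {
  "targets": [
    [1,0,0,0.5,0],
    [1,0,0,1,0],
    [1,0,0,1,0]
  ]
}}

```text
clock: 8.6
position: [510.4, -72.2, 73.2]
ee_rot: [1.0, 0.0, -0.0, -0.0]
contact_force: [-0.2, -0.3, -1.9]
gripper_width: 14.4
grasp_force: 58.7
```

Emit:
{"api": "drive_tool", "payload": {
  "targets": [
    [1,0,0,0.5,0],
    [1,0,0,1,0],
    [1,0,0,1,0]
  ]
}}

```text
clock: 8.9
position: [510.7, -72.2, 72.9]
ee_rot: [1.0, 0.0, 0.0, 0.0]
contact_force: [-1.3, 0.3, 4.1]
gripper_width: 14.2
grasp_force: 59.3
```

Emit:
{"api": "drive_tool", "payload": {
  "targets": [
    [1,0,0,0.5,0],
    [1,0,0,1,0],
    [1,0,0,1,0]
  ]
}}

```text
clock: 9.2
position: [510.9, -72.3, 72.7]
ee_rot: [1.0, 0.0, 0.001, 0.0]
contact_force: [-3.3, 0.8, 9.5]
gripper_width: 14.6
grasp_force: 59.9
```

The plate is felt at TCP z 73, so TCP minus tip is 43 mm. I raise slightly and turn the wheel to about 0.35 rad.

Emit:
{"api": "drive_tool", "payload": {
  "targets": [
    [1,0,0,-2,0],
    [1,-1.4,-2.2,-2,0],
    [1,-2.7,-4.5,-2,0],
    [1,-3.9,-6.8,-2,0],
    [1,-5,-9.1,-2,0],
    [1,-5.9,-11.5,-2,0],
    [1,-6.8,-14,-2,0],
    [1,-7.5,-16.5,-2,0],
    [1,-8.2,-19,-2,0],
    [1,-8.2,-19,-2,0],
    [1,-8.2,-19,-2,0]
  ]
}}

```text
clock: 10.3
position: [502.2, -54.0, 73.1]
ee_rot: [1.0, 0.0, -0.0, 0.001]
contact_force: [1.6, -5.7, -0.5]
gripper_width: 14.5
grasp_force: 58.9
```

```bash
python3 - <<'E'
from h import *
s=arm.read_state();print(s['clock'],s['position'],s['contact_force'])
p=s['position']-[553,-43,0];print(np.hypot(p[0],p[1]),3.742-np.arctan2(p[1],p[0])%6.2832)
E
```

```text
10.3 [502.22445621 -53.96981214  73.08937241] [ 1.55007837 -5.65740178 -0.48651375]
51.94701748723297 0.38761769520127665
```

Emit:
{"api": "drive_tool", "payload": {
  "targets": [
    [1,0,0,2,0],
    [1,-0.2,-1,2.2,0],
    [1,-0.4,-2,2.2,0],
    [1,-0.5,-3,2.2,0],
    [1,-0.7,-4,2.2,0],
    [1,-0.8,-5.1,2.2,0]
  ]
}}

```text
clock: 10.9
position: [502.1, -50.0, 72.7]
ee_rot: [1.0, 0.001, 0.001, 0.002]
contact_force: [-1.0, -9.0, 9.9]
gripper_width: 14.3
grasp_force: 60.6
```

Emit:
{"api": "drive_tool", "payload": {
  "targets": [
    [1,-0.1,-1,0,0],
    [1,-0.1,-2.1,0,0],
    [1,-0.2,-3.1,0,0],
    [1,-0.3,-4.1,0,0],
    [1,-0.3,-5.2,0,0]
  ]
}}

```text
clock: 11.4
position: [501.7, -44.8, 72.7]
ee_rot: [1.0, 0.001, 0.0, 0.002]
contact_force: [-1.1, -9.1, 11.2]
gripper_width: 14.5
grasp_force: 60.6
```

Emit:
{"api": "drive_tool", "payload": {
  "targets": [
    [1,0,-1,0,0],
    [1,0,-2.1,0,0],
    [1,0.1,-3.1,0,0],
    [1,0.2,-4.1,0,0],
    [1,0.3,-5.2,0,0]
  ]
}}

```text
clock: 11.9
position: [501.7, -39.7, 72.7]
ee_rot: [1.0, 0.001, -0.0, 0.002]
contact_force: [-0.2, -9.8, 10.7]
gripper_width: 14.2
grasp_force: 60.7
```

Emit:
{"api": "drive_tool", "payload": {
  "targets": [
    [1,0.1,-1,0,0],
    [1,0.3,-2.1,0,0],
    [1,0.4,-3.1,0,0],
    [1,0.6,-4.1,0,0],
    [1,0.8,-5.1,0,0]
  ]
}}

```text
clock: 12.4
position: [502.2, -34.8, 72.7]
ee_rot: [1.0, 0.001, -0.0, 0.002]
contact_force: [-1.4, -10.9, 11.5]
gripper_width: 14.3
grasp_force: 60.8
```

Emit:
{"api": "drive_tool", "payload": {
  "targets": [
    [1,0.2,-1,0,0],
    [1,0.5,-2,0,0],
    [1,0.7,-3,0,0],
    [1,1,-4,0,0],
    [1,1.3,-5,0,0]
  ]
}}

```text
clock: 12.9
position: [503.2, -30.0, 72.7]
ee_rot: [1.0, 0.001, -0.001, 0.002]
contact_force: [-1.5, -10.5, 12.1]
gripper_width: 14.2
grasp_force: 61.0
```

Emit:
{"api": "drive_tool", "payload": {
  "targets": [
    [1,0.3,-1,0,0],
    [1,0.7,-2,0,0],
    [1,1,-2.9,0,0],
    [1,1.4,-3.9,0,0],
    [1,1.8,-4.9,0,0]
  ]
}}

```text
clock: 13.4
position: [504.6, -25.1, 72.6]
ee_rot: [1.0, 0.001, -0.001, 0.002]
contact_force: [-1.7, -9.3, 10.4]
gripper_width: 14.2
grasp_force: 61.0
```

Emit:
{"api": "drive_tool", "payload": {
  "targets": [
    [1,0.4,-1,0,0],
    [1,0.8,-1.9,0,0],
    [1,1.3,-2.8,0,0],
    [1,1.8,-3.8,0,0],
    [1,2.3,-4.7,0,0]
  ]
}}

```text
clock: 13.9
position: [506.1, -19.9, 70.8]
ee_rot: [1.0, 0.0, -0.002, 0.001]
contact_force: [0.2, -9.1, 1.7]
gripper_width: 14.4
grasp_force: 59.4
```

The pin dropped into the plate's hole. I sink it gently.

Emit:
{"api": "drive_tool", "payload": {
  "targets": [
    [1,0,0,1,0],
    [1,0,0,2,0],
    [1,0,0,3,0],
    [1,0,0,3,0]
  ]
}}

```text
clock: 14.3
position: [506.0, -19.8, 67.5]
ee_rot: [1.0, -0.0, -0.002, 0.001]
contact_force: [-0.3, -7.4, 0.5]
gripper_width: 14.1
grasp_force: 59.4
```

Emit:
{"api": "drive_tool", "payload": {
  "targets": [
    [1,0,0,1,0],
    [1,0,0,2,0],
    [1,0,0,3,0],
    [1,0,0,3,0]
  ]
}}

```text
clock: 14.7
position: [506.0, -19.9, 64.5]
ee_rot: [1.0, -0.0, -0.002, 0.001]
contact_force: [-0.3, -8.5, -0.2]
gripper_width: 14.1
grasp_force: 59.4
```

Emit:
{"api": "drive_tool", "payload": {
  "targets": [
    [1,0,0,1,0],
    [1,0,0,2,0],
    [1,0,0,3,0],
    [1,0,0,4,0],
    [1,0,0,5,0],
    [1,0,0,5.5,0],
    [1,0,0,5.5,0]
  ]
}}

```text
clock: 15.4
position: [506.0, -19.9, 59.1]
ee_rot: [1.0, -0.0, -0.002, 0.001]
contact_force: [0.7, -8.6, 0.2]
gripper_width: 14.2
grasp_force: 59.3
```

Emit:
{"api": "drive_tool", "payload": {
  "targets": [
    [1,0,0,1,0],
    [1,0,0,2,0],
    [1,0,0,3,0],
    [1,0,0,3,0]
  ]
}}

```text
clock: 15.8
position: [506.1, -19.9, 56.3]
ee_rot: [1.0, -0.0, -0.002, 0.001]
contact_force: [-0.6, -8.5, 2.0]
gripper_width: 14.5
grasp_force: 59.4
```

Emit:
{"api": "drive_tool", "payload": {
  "targets": [
    [1,0,0,0.5,0],
    [1,0,0,1,0],
    [1,0,0,1.5,0],
    [1,0,0,1.5,0]
  ]
}}

```text
clock: 16.2
position: [506.3, -19.9, 56.2]
ee_rot: [1.0, 0.0, -0.002, 0.002]
contact_force: [-3.2, -8.5, 11.4]
gripper_width: 14.0
grasp_force: 60.5
```

Emit:
{"api": "drive_tool", "payload": {
  "targets": [
    [1,0,0.5,0,0],
    [1,-0.3,1,0,0],
    [1,-0.6,1.5,0,0],
    [1,-0.6,1.5,0,0]
  ]
}}

```text
clock: 16.6
position: [505.8, -21.0, 56.2]
ee_rot: [1.0, 0.0, -0.001, 0.001]
contact_force: [-3.0, -4.8, 11.3]
gripper_width: 14.2
grasp_force: 60.2
```

Emit:
{"api": "drive_tool", "payload": {
  "targets": [
    [1,-0.2,0.5,0,0],
    [1,-0.5,1,-0.5,0],
    [1,-0.5,1,-1,0],
    [0.55,-0.5,1,-1,0],
    [0.5,-0.5,1,-1,0],
    [0.4,-0.5,1,-1,0],
    [0.4,-0.5,1,-1,0],
    [0.2,-0.5,1,-1,0],
    [0.2,-0.5,1,-1,0],
    [0.2,-0.5,1,-1,0]
  ]
}}

```text
clock: 17.6
position: [506.7, -20.4, 56.1]
ee_rot: [1.0, 0.0, 0.0, -0.0]
contact_force: [0.2, 0.1, 0.4]
gripper_width: 34.4
grasp_force: 0.0
```

Emit:
{"api": "drive_tool", "payload": {
  "targets": [
    [0.2,0,0,-5,0],
    [0.2,0,0,-15,0],
    [0.2,0,0,-30,0],
    [0.2,0,0,-55,0],
    [0.2,0,0,-85,0],
    [0.2,-20,-40,-115,0],
    [0.2,-40,-80,-145,0],
    [0.2,-60,-120,-150,0],
    [0.2,-80,-160,-150,0],
    [0.2,-90,-200,-150,0],
    [0.2,-90,-200,-150,0],
    [0.2,-90,-200,-150,0]
  ]
}}

```text
clock: 18.8
position: [416.2, 180.3, 206.9]
ee_rot: [1.0, 0.001, 0.0, -0.0]
contact_force: [-0.4, -1.0, -0.7]
gripper_width: 34.3
grasp_force: 0.0
```

```bash
python3 - <<'E'
from h import *
S=arm.get_image('side');T=arm.get_image('top')
cv2.imwrite('pics/c7.png',np.hstack([cv2.resize(S[230:330,260:400],(450,321)),cv2.resize(T[190:290,280:390],(350,321))]))
E
```

```text
(no output)
```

View pics/c7.png

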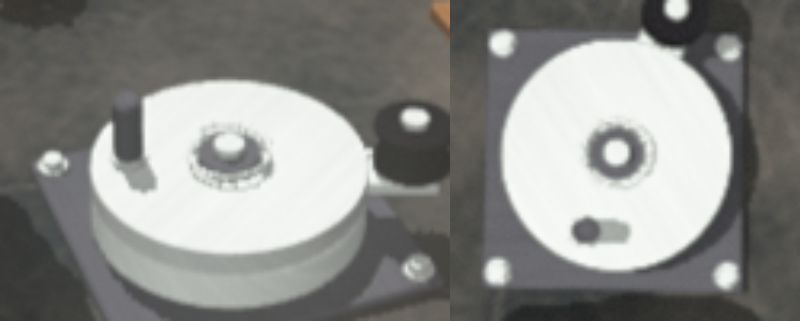

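The pin stands upright and home at crop (128,125), the roller has turned round, and the arm is clear.

```bash
python3 -c "
from bench import arm
print(arm.job_done())"
```

```text
the job is handed in; nothing more can be done
None
```

The locking pin is home in the plate's hole with its collar down on the wheel, found after about 1.05 rad of turn; it alone held the wheel after I let go, and I handed the job in at about 19 s (the hand-in returned no verdict).

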